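Clear the spring panel clamp and hold it open at the mark

ROBOT

A 6-joint arm with a two-finger parallel gripper is mounted at the origin on the work surface. World frame = base frame: x ahead of the robot, y to its left, z up, the work surface at z = 0. Lengths are in m, angles in rad, forces in N, time in s.
With the tool pointing down it reaches from about 0.225 to 0.875 m from the base axis. Payload 3.4 kg.
Tool frame: the origin (TCP) lies at the very end of the fingers, on their centre line; the grasp point (between the pads) lies 19 mm behind it; x points along the fingers, y is the direction in which the jaws open and shut, and the axes are right-handed (so a half turn about x gives the same grasp; the last joint's range is limited). The gripper opens to 85 mm and grips with 20 to 120 N. Pads are 22 mm wide; open, the fingers measure 114 mm over their backs; the gripper's body (76 mm by 85 mm) begins 54 mm behind the grasp point. The pads swing forward as they close: fully open they stand 13 mm farther back than shut.
Start: joints at [-1.407, 0.276, 1.505, -0, 1.361, -0.121], TCP at [0.162, -0.552, 0.231] pointing down, gripper open.
Joint ranges: [-2.89, 2.89], [-0.75, 2.08], [0.22, 2.7], [-1.18, 4.32], [0.11, 2.71], [-2.7, 2.7]. Speed limits (rad/s): [2.57, 2.57, 3.14, 3.14, 3.14, 3.14].

INTERFACE

Orientations are given as a unit quaternion [w, x, y, z].
In Python, from rig import manip gives the robot as it stands. The module is installed in compiled form; this text tells all that it offers.
- The arm moves only by the tool play_rows, never from a script. Its argument "plan" is a list that holds one entry, the list of rows, each a list of 5 numbers: the closure, from 0 (fully open) to 1 (shut), then the shift along the tool's x, y, z in m, then the turn about the tool's x in degrees. A call has 1 to 12 rows; each row is the pose to reach, as a shift and turn from the pose measured when the call began, along the tool's axes at that moment; what a row does not reach only later rows make up. A row lasts 1/10 s, in which the tool goes at most 50 mm and 8.59 degrees, less where a joint would pass 70% of its speed; a pose out of reach is approached as far as the arm can. A call with a gripper value outside its range is refused whole. The fingers move at their own pace and stop on an object; "grip_force" is the grip in N (left out, the last holds). Time passes only in rows, so rows that repeat a pose let the fingers close. It gives the time, the measured TCP pose, the force and the opening at its end, in the units of the state.
- manip.get_state(): the state, without advancing time (a new reading comes with each control period).
- manip.get_image(name): name is "scene" or "side" or "wrist"; returns (picture, depth): 480x640x3 uint8, red, green, blue; 480x640 float32, m along the optical axis (not along the pixel's ray), 0 where there is no reading.
- manip.camera_params(name): a dict with "intrinsics" (3x3 intrinsics, pixels), "dist_coeffs" ([k1, k2, p1, p2, k3] as OpenCV has them; the pictures are not rectified), "R" (3x3) and "t" (3): a world point X has camera coordinates R X + t; the wrist camera has in their place "mount" (4x4, takes a point from camera to tool coordinates, whose origin is the TCP and whose axes are the tool frame's). Camera axes: x right, y down, z forward; pixel columns grow to the right and rows downward; lengths in m; the calibration is good to about 2 mm. A picture is of the moment at which its call begins: read the wrist's pose just before it. camera_params takes no time and is no camera call.
- manip.sign_off(): hands the job in, once; it reports no verdict.
The state is a dict: "clock": time; "qpos": joint angles; "qd": joint speeds; "effort": joint torques, N m; "position": TCP position; "ee_rot": TCP orientation; "contact_force": force on the tool from outside, world axes, zero at the start; "moment": the same for the moment, N m; "width": finger opening in m.
Only numpy, scipy, OpenCV 4.12 (cv2) and the standard library are available. Lean on these libraries where they do the work, as an engineer would, in place of code of your own. Each camera call takes 0.05 s, during which the arm holds its last target.

TASK

Clear the two wood offcuts off the black bed of the panel clamp into the blue scrap bin, then take the sliding jaw's steel handle, pull the jaw back against its springs until its blue pointer lines up with the red marker on the scale, and keep it there: finish while still holding the handle, with the jaw at the mark, so that I can lay the next panel in. Leave the paint pail, the squeeze bottle and the brush alone, and do not shove or tip the bin.

Things in the scene. Friction and masses are not known exactly. Their poses are not given: they have to be found in the camera images.
- clamp: Panel clamp screwed to the bench: plywood base 280 x 316 mm, black bed 240 x 180 mm (top 33 mm above the bench), fixed wooden fence at the far end and spring cylinders at both sides (tops 71 and 52 mm up), white scale on the left. Origin on the bench top below the bed; x runs from handle to fence, y to the scale. Jaw home, the free bed runs from x = -52 to +67 mm, y = -90 to +90.
- jaw (a joint): Sliding wooden jaw of the clamp, 24 mm thick, 230 mm wide, top 71 mm above the bench. Value in m: 0 is home (towards the fence, where its springs return it when let go), growing as it is pulled along the clamp's -x, towards the robot; stop at 0.085. The springs pull it home with about 5 N at 0 and 1 N more for each 10 mm.
- handle: Steel bow handle on the robot side of the jaw, moving with it: a round bar, 12 mm thick, along the clamp's y axis, straight for 94 mm, fixed to the jaw at both ends. Origin at the middle of the bar, on its axis, 60 mm above the bench and 27 mm above the bed; axes parallel to the clamp's. Open gap of 36 mm between bar and jaw; the robot side of the bar is free.
- pointer_tip (a point): Tip of the flat blue pointer on the jaw's left end, over the scale, 24 mm above the bench, moving with the jaw. Axes parallel to the clamp's.
- mark_tip (a point): Tip of the red marker clipped on the outer edge of the scale, 23 mm above the bench, pointing inward at the blue pointer. The jaw is at the mark when both tips are at the same place along the clamp's x axis. It stands 30 to 75 mm from the pointer's home place, towards the robot. Axes parallel to the clamp's.
- offcut_a_center (a point): Centre of the first pine offcut lying on the bed: a block 50 mm long (its x axis), 20 mm wide (y) and 34 mm tall (z), about 20 g. Centre 17 mm above the bed.
- offcut_b_center (a point): Centre (of the straight part, half-way up) of the second pine offcut lying on the bed: a mitred block 30 mm wide (its y axis) and 24 mm tall (z), about 18 g; along its x axis it reaches from -16 mm to a slanted end at +16 mm (on its +y side) to +36 mm (on its -y side). Centre 12 mm above the bed.
- bin: Open blue plastic scrap bin, 170 x 170 mm (178 mm over the rim) and 100 mm tall, 4 mm walls, with wood scraps on its floor up to 16 mm high; 0.6 kg, loose on the bench to the left or the right of the clamp. Origin at the centre of its underside, z up, x and y square to its walls.
- pail: White lidded paint pail with a pink label, 120 mm across, 118 mm tall, 0.9 kg, standing on the side of the clamp opposite to the bin. Origin at the centre of its underside, z up. To be left alone.
- bottle: Pale grey-blue cone-shaped squeeze bottle, 68 mm across, 185 mm tall, standing to the right of the clamp, at its far end. Origin at the centre of its underside, z up. To be left alone.
- brush: Flat paint brush with a red handle, 160 mm long, 42 mm wide, 20 mm thick, lying to the left of the clamp, at its far end. Origin under its middle, x along it. To be left alone.

How it is judged:
By the outcome, as a careful person would: the job done as asked, in the order asked, and still so for the second after the job is handed in, while the arm keeps its last pose, push and grip.
It also fails if it takes over 72 s, if anything falls off the work surface, if the arm or the gripper's body presses on something with over 40 N, if the wrist force passes 120 N, or if a joint passes its speed limit or range.

## Working session

There is one attempt and no reset: what is moved stays moved. The work goes in short steps, Python scripts to look and compute and a tool call to move; the robot and the scene stay as the last step left them, time stands still between calls to the robot, and variables do not carry over. Pictures are saved under pics/ and viewed, and the job is handed in when it is done.

Besides the shell and the picture viewer there is one more tool, called after ">>>" in YAML: its name, and indented under it one key for each argument. play_rows: Moves the arm, as the interface text tells. Its arguments: {"type":"object","properties":{"plan":{"type":"array","items":{"type":"array","items":{"type":"array","items":{"type":"number"}}}},"grip_force":{"type":"number"}},"required":["plan"]}

```bash
mkdir -p pics; ls; python3 - <<'E'
from rig import manip
import cv2, numpy as np
s=manip.get_state(); print(s)
for n in ["scene","side","wrist"]:
    im,d=manip.get_image(n); cv2.imwrite(f"pics/{n}0.png",im[:,:,::-1]); np.save(f"pics/{n}0d.npy",d)
    print(n,manip.camera_params(n))
E
```

```text
pics
{'clock': 0.0, 'qpos': array([-1.40697355e+00,  2.76602440e-01,  1.50615646e+00,  1.17948125e-05,
        1.36069339e+00, -1.20992415e-01]), 'qd': array([-0.00114415,  0.00167419,  0.00114236,  0.00124923, -0.00143648,
        0.00186643]), 'effort': array([ 1.64045182e-04, -4.16766572e+01, -2.45802712e+01, -3.77237177e-05,
        1.11554601e-02,  1.17246466e-05]), 'position': array([ 0.16147841, -0.55130072,  0.23042617]), 'ee_rot': array([-0.09969904, -0.69993867, -0.10101387,  0.69995868]), 'contact_force': array([-0.15947378, -0.79904757,  0.56503724]), 'moment': array([-0.00491132, -0.02541337,  0.03012915]), 'width': 0.08504020292928084}
scene {'intrinsics': array([[474.43486906,   0.        , 316.7373485 ],
       [  0.        , 474.43486906, 246.77939807],
       [  0.        ,   0.        ,   1.        ]]), 'dist_coeffs': array([0.03106848, 0.        , 0.        , 0.        , 0.        ]), 'R': array([[ 0.22592584,  0.97408217, -0.01101981],
       [ 0.83918605, -0.20035819, -0.50559209],
       [-0.49469615,  0.10497865, -0.86270227]]), 't': array([-0.13811643, -0.458
[... 402 characters left out ...]
1966, -0.63933391, -0.631627  ]]), 't': array([0.49224366, 0.27329093, 0.83312301])}
wrist {'intrinsics': array([[350.40679114,   0.        , 317.94086687],
       [  0.        , 350.40679114, 238.16460416],
       [  0.        ,   0.        ,   1.        ]]), 'dist_coeffs': array([-0.01401013,  0.        ,  0.        ,  0.        ,  0.        ]), 'mount': array([[-4.65792871e-04, -3.04370052e-01,  9.52553754e-01,
        -1.43675457e-01],
       [ 9.99999738e-01, -6.70022041e-04,  2.74901132e-04,
        -2.46868463e-04],
       [ 5.54560339e-04,  9.52553632e-01,  3.04370285e-01,
        -7.73625435e-02],
       [ 0.00000000e+00,  0.00000000e+00,  0.00000000e+00,
         1.00000000e+00]])}
```

View pics/scene0.png

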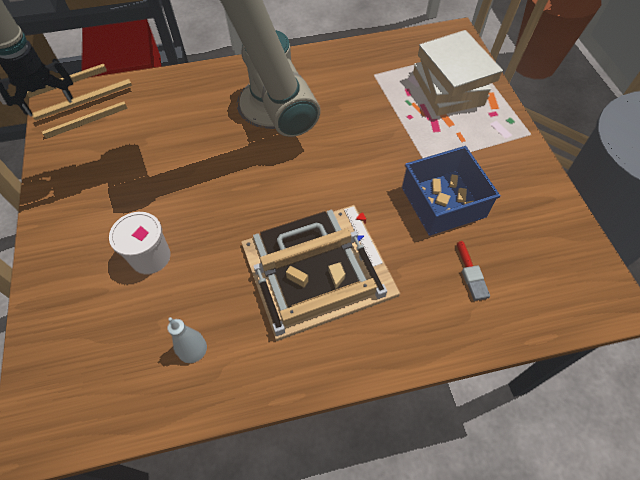

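View pics/side0.png

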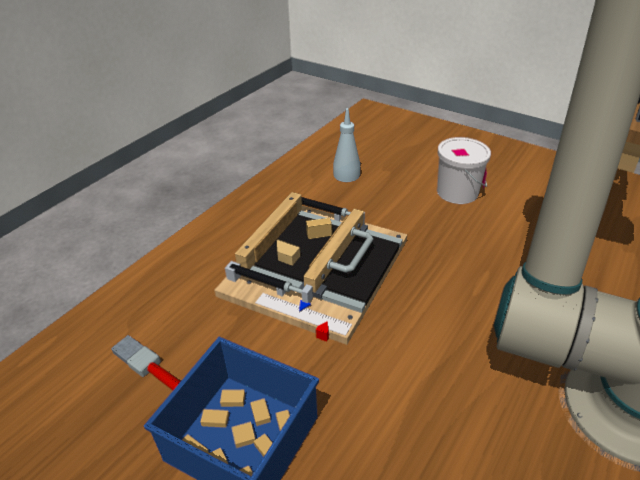

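View pics/wrist0.png

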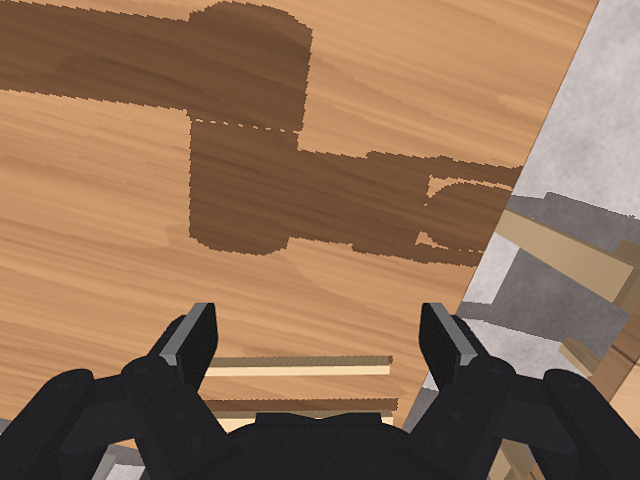

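The scene view shows the clamp near (320,270) with two offcuts at (297,275) and (337,274), the bin at (450,190), the red marker at (361,217) and the blue pointer at (360,238). I'll zoom in and measure next.

```bash
cat > h.py <<'E'
import numpy as np, cv2
from scipy.spatial.transform import Rotation as Ro
from rig import manip
def rot(q): return Ro.from_quat([q[1],q[2],q[3],q[0]]).as_matrix()
def cam(n,state=None):
    p=manip.camera_params(n)
    if 'R' in p: return p['intrinsics'],p['dist_coeffs'],p['R'],p['t']
    M=np.eye(4);M[:3,:3]=rot(state['ee_rot']);M[:3,3]=state['position']
    W=M@p['mount']; R=W[:3,:3].T; return p['intrinsics'],p['dist_coeffs'],R,-R@W[:3,3]
def rays(c,px):
    K,D,R,t=c
    u=cv2.undistortPoints(np.array(px,float).reshape(-1,1,2),K,D).reshape(-1,2)
    d=np.c_[u,np.ones(len(u))]@R   # R^T d
    return -R.T@t, d
def onplane(c,px,z):
    o,d=rays(c,px); s=(z-o[2])/d[:,2]; return o+d*s[:,None]
def proj(c,X):
    K,D,R,t=c; return cv2.projectPoints(np.array(X,float).reshape(-1,3),cv2.Rodrigues(R)[0],t,K,D)[0].reshape(-1,2)
def tri(c1,p1,c2,p2):
    o1,d1=rays(c1,[p1]);o2,d2=rays(c2,[p2]);d1=d1[0];d2=d2[0]
    s=np.linalg.lstsq(np.c_[d1,-d2],o2-o1,rcond=None)[0]
    a=o1+d1*s[0];b=o2+d2*s[1]; return (a+b)/2,np.linalg.norm(a-b)
def grab(n,tag):
    s=manip.get_state(); im,d=manip.get_image(n); cv2.imwrite(f"pics/{n}{tag}.png",im[:,:,::-1]); np.savez(f"pics/{n}{tag}.npz",d=d,pos=s['position'],q=s['ee_rot'])
    return im,d,s
E
python3 - <<'E'
import cv2
a=cv2.imread('pics/scene0.png')[195:345,230:410]; cv2.imwrite('pics/sc_z.png',cv2.resize(a,None,fx=4,fy=4,interpolation=cv2.INTER_CUBIC))
a=cv2.imread('pics/side0.png')[185:345,210:410]; cv2.imwrite('pics/si_z.png',cv2.resize(a,None,fx=3.75,fy=3.75,interpolation=cv2.INTER_CUBIC))
E
```

```text
(no output)
```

View pics/sc_z.png

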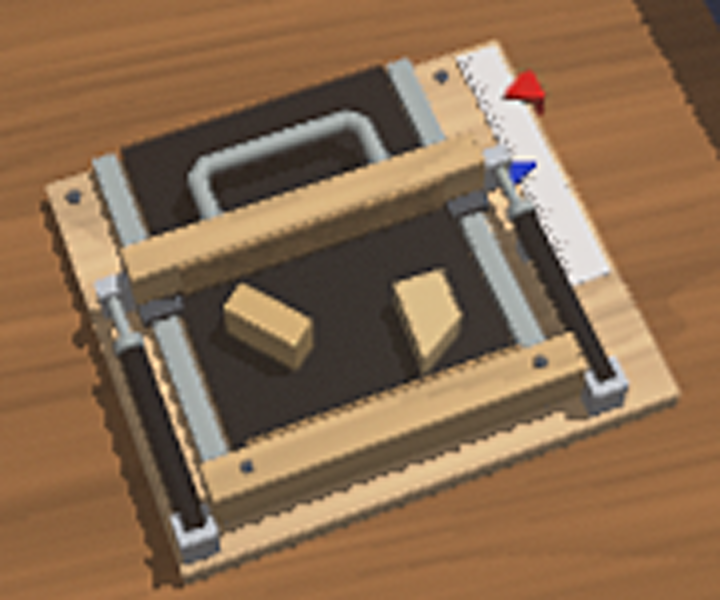

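View pics/si_z.png

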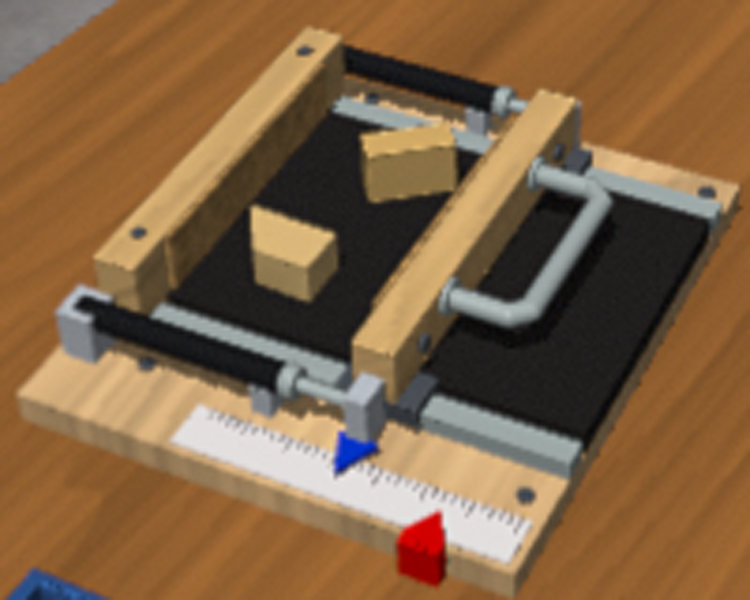

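```bash
python3 - <<'E'
from h import *
np.set_printoptions(precision=4,suppress=True)
c=cam('scene');s=cam('side')
z=lambda l:[(230+(x+.5)/4-.5,195+(y+.5)/4-.5) for x,y in l]
y=lambda l:[(210+(x+.5)/3.75-.5,185+(y+.5)/3.75-.5) for x,y in l]
print('A',onplane(c,z([(240,283),(313,322),(297,345),(225,308)]),.067))
print('B',onplane(c,z([(393,282),(440,268),(461,312),(425,358)]),.057))
print('Aside',onplane(s,y([(360,137),(449,125),(457,148),(369,160)]),.067))
print('Bside',onplane(s,y([(250,206),(335,233),(312,262),(255,250)]),.057))
print('fence',onplane(c,z([(205,465),(575,335),(585,365),(215,500)]),.071))
print('jaw',onplane(c,z([(125,250),(490,130),(130,283)]),.071))
print('ptr',onplane(c,z([(535,163)]),.024),onplane(s,y([(337,474)]),.024))
print('mark',onplane(c,z([(505,94)]),.023),onplane(s,y([(440,512)]),.023))
print('handle', onplane(c,z([(190,172),(360,118)]),.063), onplane(s,y([(605,200),(520,315)]),.06))
# bin rim
a=cv2.imread('pics/scene0.png');h=cv2.cvtColor(a,cv2.COLOR_BGR2HSV)
for n,cc in (('scene',c),('side',s)):
    h=cv2.cvtColor(cv2.imread(f'pics/{n}0.png'),cv2.COLOR_BGR2HSV)
    m=cv2.inRange(h,(105,100,30),(125,255,255));k,_=cv2.findContours(m,0,2);k=max(k,key=cv2.contourArea)
    hu=cv2.convexHull(k);print(n,cv2.approxPolyDP(hu,4,True).reshape(-1,2).tolist())
E
python3 - <<'E'
import cv2
a=cv2.imread('pics/scene0.png')[130:250,380:520]; cv2.imwrite('pics/bin_z.png',cv2.resize(a,None,fx=5,fy=5,interpolation=cv2.INTER_CUBIC))
E
```

```text
A [[ 0.6236 -0.0684  0.067 ]
 [ 0.6591 -0.0317  0.067 ]
 [ 0.6716 -0.0441  0.067 ]
 [ 0.638  -0.0804  0.067 ]]
B [[0.6389 0.0218 0.057 ]
 [0.6362 0.0516 0.057 ]
 [0.668  0.0564 0.057 ]
 [0.6924 0.028  0.057 ]]
Aside [[ 0.6689 -0.0424  0.067 ]
 [ 0.6335 -0.0779  0.067 ]
 [ 0.6184 -0.063   0.067 ]
 [ 0.6529 -0.0283  0.067 ]]
Bside [[0.6914 0.0287 0.057 ]
 [0.6397 0.0221 0.057 ]
 [0.6361 0.0474 0.057 ]
 [0.667  0.0559 0.057 ]]
fence [[ 0.7349 -0.1107  0.071 ]
 [ 0.7047  0.1147  0.071 ]
 [ 0.7246  0.1148  0.071 ]
 [ 0.7568 -0.1092  0.071 ]]
jaw [[ 0.5878 -0.1313  0.071 ]
 [ 0.5561  0.1039  0.071 ]
 [ 0.6106 -0.1322  0.071 ]]
ptr [[0.5586 0.1358 0.024 ]] [[0.5571 0.1372 0.024 ]]
mark [[0.5021 0.1314 0.023 ]] [[0.5022 0.1296 0.023 ]]
handle [[ 0.5379 -0.083   0.063 ]
 [ 0.5236  0.0285  0.063 ]] [[ 0.5319 -0.0754  0.06  ]
 [ 0.5223  0.0261  0.06  ]]
scene [[465, 146], [499, 196], [436, 216], [406, 163]]
side [[219, 337], [318, 379], [316, 418], [279, 479], [197, 479], [163, 460], [144, 426]]
```

View pics/bin_z.png

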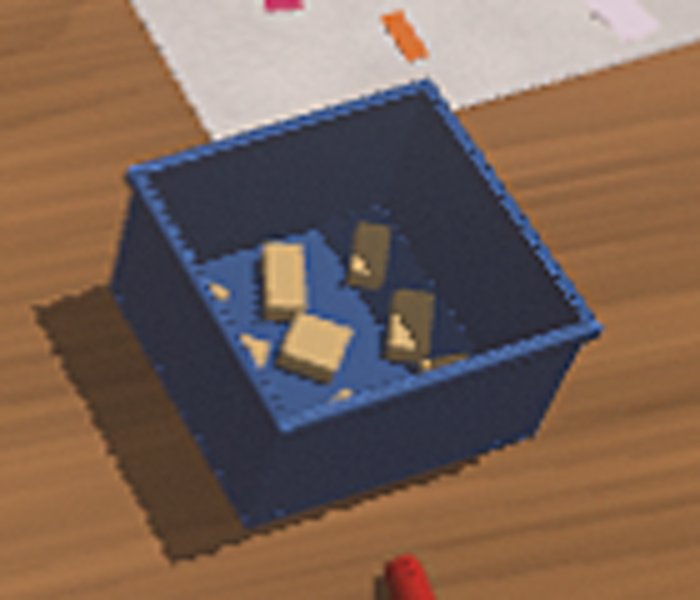

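```bash
cat >> h.py <<'E'
np.set_printoptions(precision=4,suppress=True)
def go(target,yawy=None,st=None):
    """print tool-axis shift and turn about tool x so tool y horizontal heading = yawy deg (mod 180)"""
    st=st or manip.get_state(); R=rot(st['ee_rot']); d=R.T@(np.array(target)-st['position'])
    cur=np.degrees(np.arctan2(R[1,1],R[0,1]))
    print('pos',st['position'],'x_tool',R[:,0],'yawy',cur,'q',st['qpos'],'t',st['clock'],'F',st['contact_force'],'w',st['width'])
    tr=None
    if yawy is not None:
        dy=(yawy-cur+90)%180-90
        # tool x points down: positive turn about tool x = negative world yaw
        tr=[-dy*np.sign(-R[2,0])*1, -(dy-180*np.sign(dy))*np.sign(-R[2,0])]
    print('shift',d,'turn',tr)
E
python3 - <<'E'
from h import *
go([.646,-.0545,.25],-44)
c=cam('scene')
print(onplane(c,[(380+x/5,130+y/5) for x,y in [(130,172),(430,85),(600,328),(285,430)]],.1))
h=cv2.cvtColor(cv2.imread('pics/scene0.png'),cv2.COLOR_BGR2HSV)
print('pail',onplane(c,[(136,232)],.118),'bottle',onplane(c,[(177,322)],.185),onplane(c,[(190,350)],.0),'brush',onplane(c,[(460,245),(482,298)],.01))
E
```

```text
pos [ 0.1615 -0.5515  0.2306] x_tool [-0.0002  0.0014 -1.    ] yawy -73.682429033546 q [-1.407   0.2765  1.5058 -0.      1.3607 -0.121 ] t 0.15 F [-0.4683 -0.1182 -0.096 ] w 0.0856339853011238
shift [-0.0188 -0.3408 -0.6046] turn [np.float64(-29.682429033546), np.float64(150.317570966454)]
[[0.4188 0.285  0.1   ]
 [0.3998 0.4581 0.1   ]
 [0.5696 0.4791 0.1   ]
 [0.5909 0.3066 0.1   ]]
pail [[ 0.4796 -0.4053  0.118 ]] bottle [[ 0.7594 -0.3144  0.185 ]] [[ 0.751  -0.3325  0.    ]] brush [[0.6361 0.3716 0.01  ]
 [0.7872 0.3672 0.01  ]]
```

>>> play_rows:
  plan:
    - [[0,-0.02,-0.03,-0.05,-3],[0,-0.02,-0.05,-0.09,-6],[0,-0.02,-0.34,-0.605,-30],[0,-0.02,-0.34,-0.605,-30],[0,-0.02,-0.34,-0.605,-30],[0,-0.02,-0.34,-0.605,-30],[0,-0.02,-0.34,-0.605,-30],[0,-0.02,-0.34,-0.605,-30],[0,-0.02,-0.34,-0.605,-30],[0,-0.02,-0.34,-0.605,-30],[0,-0.02,-0.34,-0.605,-30],[0,-0.02,-0.34,-0.605,-30]]

```text
clock: 1.35
position: [0.5799, -0.1227, 0.2509]
ee_rot: [-0.278, -0.65, -0.279, 0.65]
contact_force: [0.2, -1.4, 0.2]
width: 0.0855
```

```bash
python3 - <<'E'
from h import *
go([.646,-.0545,.25],-44)
E
```

```text
pos [ 0.5799 -0.1227  0.2509] x_tool [-0.0006  0.0012 -1.    ] yawy -43.668055177502325 q [-0.3265  0.2934  1.4313  0.001   1.4179  0.4355] t 1.35 F [ 0.195  -1.4193  0.1829] w 0.08545757556607567
shift [ 0.0009  0.0007 -0.095 ] turn [np.float64(0.3319448224976753), np.float64(-179.6680551775023)]
```

>>> play_rows:
  plan:
    - [[0.4,0,0,-0.04,0],[0.4,0,0,-0.08,0],[0.4,0,0,-0.095,0],[0.4,0,0,-0.095,0],[0.4,0,0,-0.095,0]]

```text
clock: 1.85
position: [0.6445, -0.0548, 0.2505]
ee_rot: [-0.278, -0.649, -0.279, 0.651]
contact_force: [0.5, -0.8, 1.4]
width: 0.0516
```

```bash
python3 - <<'E'
from h import *
im,d,s=grab('wrist','1'); print(s['width'])
E
```

```text
0.05157701837714441
```

View pics/wrist1.png

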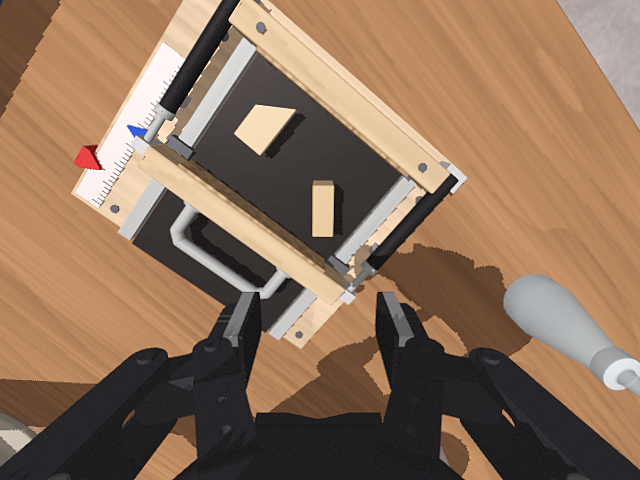

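The wrist view shows all of it: A's top at about (323,211), B at about (262,130), the handle bar from (175,232) to (262,293), the pointer at (140,132) and the mark at (95,157).

```bash
python3 - <<'E'
import cv2
im=cv2.imread('pics/wrist1.png')
cv2.imwrite('pics/w1z.png',cv2.resize(im[90:250,210:360],None,fx=3.75,fy=3.75,interpolation=cv2.INTER_CUBIC))
cv2.imwrite('pics/w1y.png',cv2.resize(im[100:310,70:300],None,fx=2.8,fy=2.8,interpolation=cv2.INTER_CUBIC))
E
```

```text
(no output)
```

View pics/w1z.png

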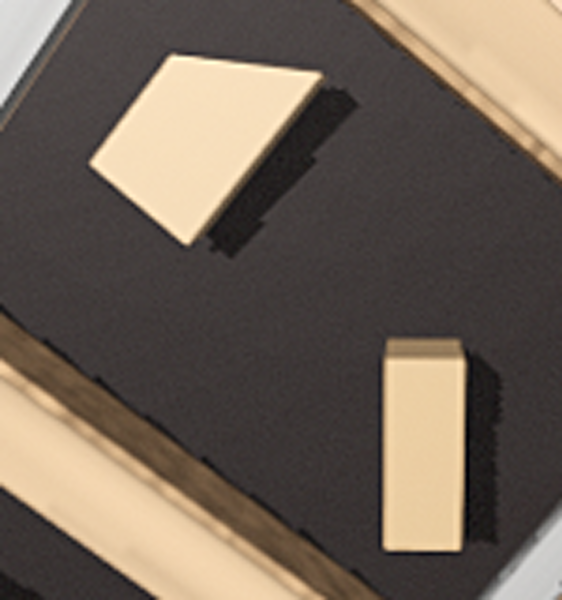

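View pics/w1y.png

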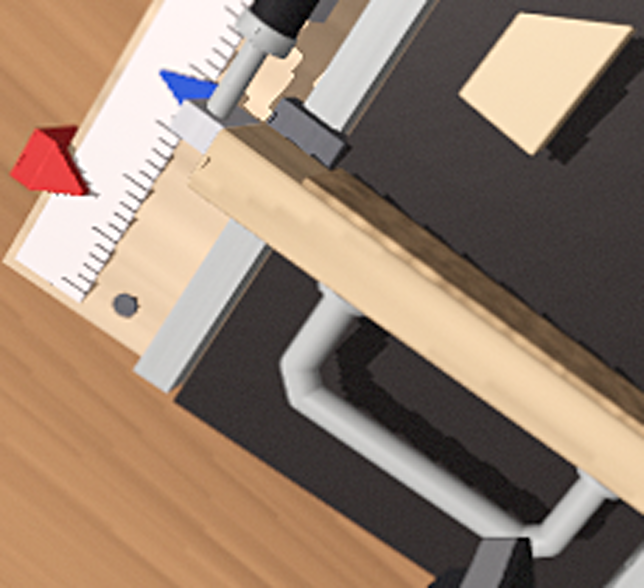

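```bash
python3 - <<'E'
from h import *
f=np.load('pics/wrist1.npz'); st={'ee_rot':f['q'],'position':f['pos']}; c=cam('wrist',st); s=cam('side'); sc=cam('scene')
z=lambda l:[(210+(x+.5)/3.75-.5,90+(y+.5)/3.75-.5) for x,y in l]
y=lambda l:[(70+(x+.5)/2.8-.5,100+(y+.5)/2.8-.5) for x,y in l]
A=onplane(c,z([(385,357),(464,357),(462,551),(384,551)]),.067);print('A',A,A.mean(0),np.degrees(np.arctan2(*(A[1]-A[2])[[1,0]])))
B=onplane(c,z([(170,53),(323,74),(188,245),(90,162)]),.057);print('B',B,np.degrees(np.arctan2(*(B[1]-B[2])[[1,0]])),np.degrees(np.arctan2(*(B[0]-B[3])[[1,0]])))
P=onplane(c,y([(160,70)]),.024)[0];M=onplane(c,y([(90,195)]),.023)[0]
J=onplane(c,y([(190,180),(640,497)]),.071)
yw=np.arctan2(*(J[0]-J[1])[[1,0]])-np.pi/2
H=onplane(c,y([(303,388),(505,528)]),.06)
F=onplane(c,[(230,20),(410,172)],.071)
print('P',P,'M',M,'J',J,np.degrees(yw),'H',H,np.degrees(np.arctan2(*(H[0]-H[1])[[1,0]]))-90)
for w in(7.0,7.7,8.3):
  w=np.radians(w);print((P-M)[:2]@[np.cos(w),np.sin(w)])
E
```

```text
A [[ 0.6575 -0.0325  0.067 ]
 [ 0.6717 -0.0461  0.067 ]
 [ 0.6368 -0.0829  0.067 ]
 [ 0.622  -0.0689  0.067 ]] [ 0.647  -0.0576  0.067 ] 46.47683009297282
B [[0.6697 0.0549 0.057 ]
 [0.693  0.026  0.057 ]
 [0.6401 0.0208 0.057 ]
 [0.6371 0.0512 0.057 ]] 5.675125827591924 6.341023346769776
P [0.559  0.1365 0.024 ] M [0.5033 0.1279 0.023 ] J [[ 0.5562  0.0917  0.071 ]
 [ 0.5832 -0.0892  0.071 ]] 8.504316388293233 H [[ 0.5218  0.0214  0.06  ]
 [ 0.5337 -0.0664  0.06  ]] 7.774213789550814
0.056358944711669634
0.05637494940359664
0.05638197046207336
```

```bash
python3 - <<'E'
from h import *
go([.6463,-.0564,.038],-43.7)
E
```

```text
pos [ 0.6443 -0.0553  0.2508] x_tool [-0.002   0.0003 -1.    ] yawy -43.723241653802646 q [-0.1931  0.3773  1.3052 -0.0001  1.4612  0.5701] t 1.9 F [-0.4554 -0.3921 -0.2616] w 0.051154109774797125
shift [ 0.2128  0.0025 -0.0008] turn [np.float64(-0.02324165380264276), np.float64(179.97675834619736)]
```

>>> play_rows:
  plan:
    - [[0.4,0.04,0.0025,-0.001,0],[0.4,0.08,0.0025,-0.001,0],[0.4,0.12,0.0025,-0.001,0],[0.4,0.155,0.0025,-0.001,0],[0.4,0.185,0.0025,-0.001,0],[0.4,0.205,0.0025,-0.001,0],[0.4,0.213,0.0025,-0.001,0],[0.4,0.213,0.0025,-0.001,0],[0.9,0.213,0.0025,-0.001,0],[0.9,0.213,0.0025,-0.001,0],[0.9,0.213,0.0025,-0.001,0],[0.9,0.213,0.0025,-0.001,0]]
  grip_force: 30

```text
clock: 3.1
position: [0.6476, -0.0566, 0.0396]
ee_rot: [0.278, 0.65, 0.278, -0.65]
contact_force: [-0.6, -1.0, 6.9]
width: 0.0195
```

```bash
python3 - <<'E'
from h import *
go([.5,.38,.25],None)
E
```

```text
pos [ 0.6476 -0.0566  0.0396] x_tool [ 0.0012 -0.0007 -1.    ] yawy -43.707548111932574 q [-0.1938  0.5347  1.595  -0.0006  1.0106  0.5693] t 3.1 F [-0.5679 -0.9993  6.9383] w 0.019514837456170882
shift [-0.2109 -0.4081 -0.2137] turn None
```

>>> play_rows:
  plan:
    - [[0.9,-0.02,0,0,0],[0.9,-0.06,0,0,0],[0.9,-0.1,0,0,0],[0.9,-0.14,-0.02,-0.01,0],[0.9,-0.16,-0.055,-0.028,0],[0.9,-0.16,-0.098,-0.05,0],[0.9,-0.16,-0.141,-0.072,0],[0.9,-0.16,-0.184,-0.094,0],[0.9,-0.16,-0.227,-0.116,0],[0.9,-0.16,-0.27,-0.138,0],[0.9,-0.16,-0.313,-0.16,0],[0.9,-0.16,-0.34,-0.175,0]]

```text
clock: 4.3
position: [0.5206, 0.3081, 0.1995]
ee_rot: [0.279, 0.65, 0.279, -0.65]
contact_force: [0.8, 0.5, 0.4]
width: 0.0198
```

```bash
python3 - <<'E'
from h import *
go([.495,.382,.055],-43.7)
grab('side','2')
E
```

```text
pos [0.5206 0.3081 0.1995] x_tool [ 0.0007  0.0006 -1.    ] yawy -43.57403832098072 q [0.4193 0.3387 1.4924 0.0002 1.3095 1.1797] t 4.3 F [0.8223 0.5419 0.3802] w 0.019758953062386203
shift [ 0.1445 -0.0695 -0.0358] turn [np.float64(0.12596167901928368), np.float64(-179.87403832098073)]
```

View pics/side2.png

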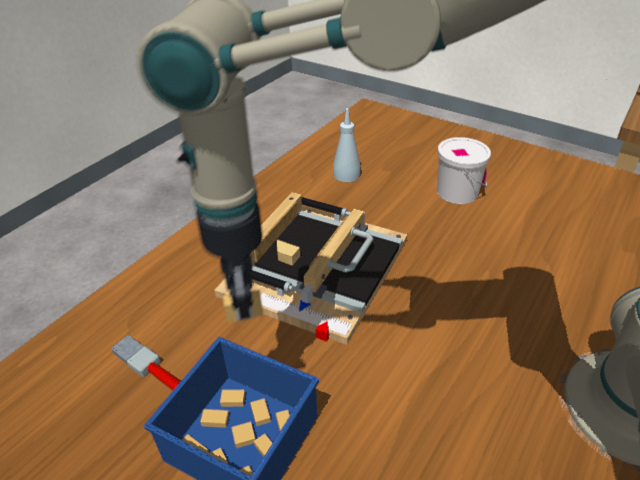

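The side view shows offcut A held in the gripper near (240,300), B still on the bed at (288,250), and the bin in place at (240,410).

>>> play_rows:
  plan:
    - [[0.9,0,-0.03,-0.015,0],[0.9,0,-0.06,-0.03,0],[0.9,0.01,-0.0695,-0.036,0],[0.9,0.05,-0.0695,-0.036,0],[0.9,0.09,-0.0695,-0.036,0],[0.9,0.12,-0.0695,-0.036,0],[0.9,0.14,-0.0695,-0.036,0],[0.9,0.145,-0.0695,-0.036,0],[0.5,0.145,-0.0695,-0.036,0],[0.4,0.145,-0.0695,-0.036,0],[0.4,0.145,-0.0695,-0.036,0],[0.4,0.13,-0.0695,-0.036,0]]

```text
clock: 5.55
position: [0.493, 0.3862, 0.0695]
ee_rot: [-0.278, -0.65, -0.281, 0.65]
contact_force: [-0.6, 0.4, -1.1]
width: 0.0514
```

```bash
python3 - <<'E'
from h import *
go([.653,.038,.2],97)
grab('side','3')
E
```

```text
pos [0.493  0.3862 0.0695] x_tool [-0.0019  0.0039 -1.    ] yawy -43.46126625239347 q [0.5509 0.4744 1.6202 0.005  1.0466 1.3069] t 5.55 F [-0.5984  0.3789 -1.067 ] w 0.05137475969687679
shift [-0.1321  0.3551  0.1425] turn [np.float64(39.53873374760653), np.float64(-140.46126625239347)]
```

View pics/side3.png

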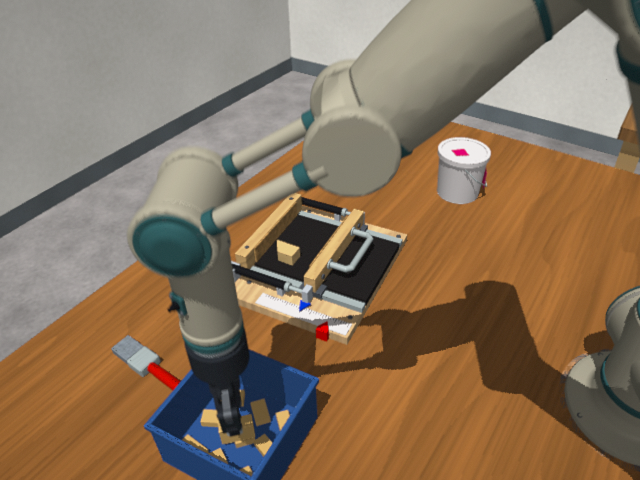

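A is released and the bin hasn't moved. Next I lift and go over B.

>>> play_rows:
  plan:
    - [[0.35,-0.03,0,0,0],[0.35,-0.07,0,0,0],[0.35,-0.11,0,0,0],[0.35,-0.13,0.03,0.012,4],[0.35,-0.132,0.073,0.03,10],[0.35,-0.132,0.116,0.047,16],[0.35,-0.132,0.16,0.064,22],[0.35,-0.132,0.204,0.082,28],[0.35,-0.132,0.248,0.1,34],[0.35,-0.132,0.29,0.117,38],[0.35,-0.132,0.33,0.132,40],[0.35,-0.132,0.355,0.143,40]]

```text
clock: 6.8
position: [0.6557, 0.0353, 0.2041]
ee_rot: [0.037, 0.709, 0.041, -0.703]
contact_force: [1.0, 0.0, 0.6]
width: 0.0556
```

```bash
python3 - <<'E'
from h import *
im,d,s=grab('wrist','4')
go([.656,.038,.038],96.5)
E
```

```text
pos [0.6572 0.0315 0.2039] x_tool [ 0.0083  0.0023 -1.    ] yawy -83.69630242612317 q [-0.0593  0.411   1.367   0.0029  1.3555  1.4009] t 6.85 F [ 1.4034 -2.9502  0.2586] w 0.055255560539762
shift [ 0.1659 -0.0063  0.0019] turn [np.float64(-0.19630242612316806), np.float64(179.80369757387683)]
```

View pics/wrist4.png

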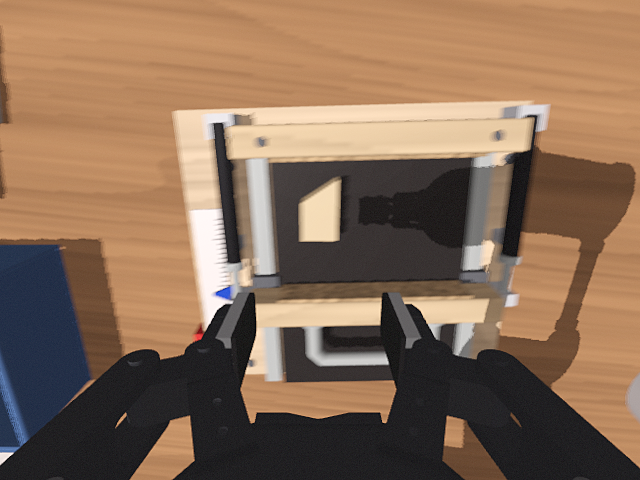

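A is off the bed, and B sits at about (320,212) in a blurred picture because the arm was still settling. I'll let it settle before going down.

>>> play_rows:
  plan:
    - [[0.35,0.05,-0.006,0.002,0],[0.35,0.07,-0.006,0.002,0],[0.35,0.07,-0.006,0.002,0],[0.35,0.07,-0.006,0.002,0]]

```text
clock: 7.25
position: [0.6558, 0.0376, 0.1349]
ee_rot: [0.038, 0.71, 0.04, -0.702]
contact_force: [0.5, -0.1, 0.2]
width: 0.0556
```

```bash
python3 - <<'E'
from h import *
im,d,s=grab('wrist','5')
go([.656,.038,.038],96.5)
E
```

```text
pos [0.6564 0.0376 0.1359] x_tool [ 0.0119  0.0021 -0.9999] yawy -83.67604163245608 q [-0.05    0.4527  1.4724  0.0029  1.2047  1.4094] t 7.3 F [ 0.1042 -0.0153  0.8885] w 0.05559553667111465
shift [ 0.0978 -0.0004  0.0016] turn [np.float64(-0.1760416324560765), np.float64(179.82395836754392)]
```

View pics/wrist5.png

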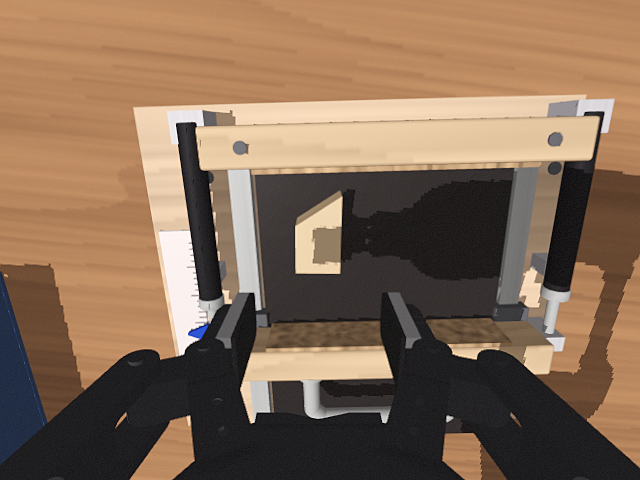

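B is square to the fingers and centred near column 318. Going down.

>>> play_rows:
  plan:
    - [[0.35,0.03,0,0.001,0],[0.35,0.06,0,0.001,0],[0.35,0.085,0,0.001,0],[0.35,0.097,0,0.001,0],[0.35,0.099,0,0.001,0],[0.35,0.099,0,0.001,0],[0.8,0.099,0,0.001,0],[0.8,0.099,0,0.001,0],[0.8,0.099,0,0.001,0],[0.8,0.099,0,0.001,0],[0.8,0.099,0,0.001,0]]
  grip_force: 30

```text
clock: 8.4
position: [0.658, 0.0377, 0.0386]
ee_rot: [0.039, 0.712, 0.039, -0.701]
contact_force: [-0.2, 0.4, 6.8]
width: 0.0292
```

```bash
python3 - <<'E'
from h import *
go([.495,.382,.2],96.5)
E
```

```text
pos [0.658  0.0377 0.0386] x_tool [ 0.0154  0.002  -0.9999] yawy -83.67651546511244 q [-0.0498  0.5404  1.5867  0.0033  0.9992  1.4088] t 8.4 F [-0.182   0.4186  6.8055] w 0.029184922552605977
shift [-0.1632 -0.3602  0.1215] turn [np.float64(-0.17651546511245897), np.float64(179.82348453488754)]
```

>>> play_rows:
  plan:
    - [[0.8,-0.02,0,0,0],[0.8,-0.06,0,0,0],[0.8,-0.1,0,0,0],[0.8,-0.14,-0.02,0.007,0],[0.8,-0.163,-0.055,0.018,0],[0.8,-0.163,-0.098,0.033,0],[0.8,-0.163,-0.142,0.048,0],[0.8,-0.163,-0.186,0.063,0],[0.8,-0.163,-0.23,0.078,0],[0.8,-0.163,-0.274,0.092,0],[0.8,-0.163,-0.31,0.105,0],[0.8,-0.163,-0.34,0.114,0]]

```text
clock: 9.6
position: [0.503, 0.3646, 0.2001]
ee_rot: [0.039, 0.711, 0.04, -0.701]
contact_force: [1.1, 0.1, -0.7]
width: 0.0295
```

>>> play_rows:
  plan:
    - [[0.8,0.0,-0.03,0.01,0],[0.8,0.0,-0.03,0.01,0]]

```text
clock: 9.8
position: [0.4873, 0.3969, 0.1999]
ee_rot: [0.04, 0.711, 0.042, -0.701]
contact_force: [0.2, -1.8, -0.5]
width: 0.0293
```

```bash
python3 - <<'E'
from h import *
go([.495,.382,.055],96.5)
E
```

```text
pos [0.4873 0.3969 0.1999] x_tool [ 0.0136  0.0045 -0.9999] yawy -83.3534372952764 q [ 0.5751  0.3666  1.4482 -0.0037  1.3129  2.0308] t 9.8 F [ 0.1765 -1.781  -0.5027] w 0.029322951372469545
shift [ 0.1449  0.0162 -0.0039] turn [np.float64(0.14656270472357846), np.float64(-179.85343729527642)]
```

>>> play_rows:
  plan:
    - [[0.8,0,0.01,-0.004,0],[0.8,0.02,0.016,-0.006,0],[0.8,0.06,0.016,-0.006,0],[0.8,0.1,0.016,-0.006,0],[0.8,0.13,0.016,-0.006,0],[0.8,0.14,0.016,-0.006,0],[0.8,0.14,0.016,-0.006,0],[0.4,0.14,0.016,-0.006,0],[0.3,0.14,0.016,-0.006,0],[0.3,0.13,0.016,-0.006,0],[0.3,0.09,0.016,-0.006,0],[0.3,0.05,0.016,-0.006,0]]

```text
clock: 11.0
position: [0.4955, 0.3819, 0.1518]
ee_rot: [0.04, 0.711, 0.042, -0.701]
contact_force: [0.6, 0.7, 0.2]
width: 0.0595
```

>>> play_rows:
  plan:
    - [[0.3,-0.03,0,0,0],[0.3,-0.06,0,0,0]]

```text
clock: 11.2
position: [0.495, 0.3821, 0.216]
ee_rot: [0.039, 0.712, 0.043, -0.7]
contact_force: [0.5, -0.5, 0.8]
width: 0.0597
```

```bash
python3 - <<'E'
from h import *
go([.527,-.026,.2],7.8)
grab('side','6');grab('wrist','6')
E
```

```text
pos [0.495  0.3821 0.216 ] x_tool [ 0.0172  0.0066 -0.9998] yawy -83.3139972330409 q [ 0.5481  0.3502  1.433  -0.0034  1.3402  2.003 ] t 11.2 F [ 0.5199 -0.5058  0.7722] w 0.05973189272170626
shift [0.0139 0.4091 0.0159] turn [np.float64(88.88600276695911), np.float64(-91.11399723304089)]
```

View pics/side6.png

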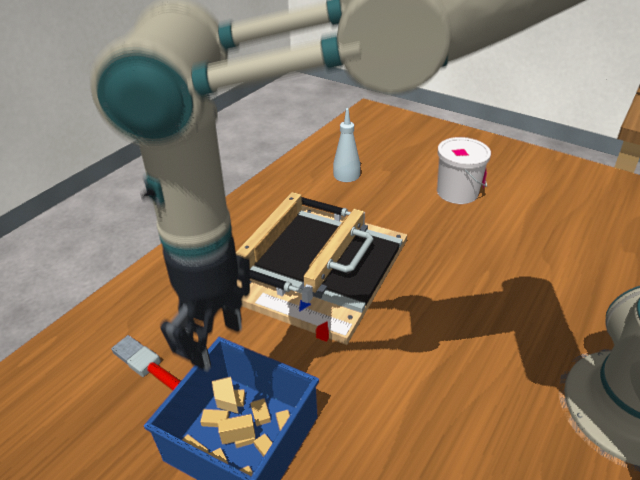

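View pics/wrist6.png

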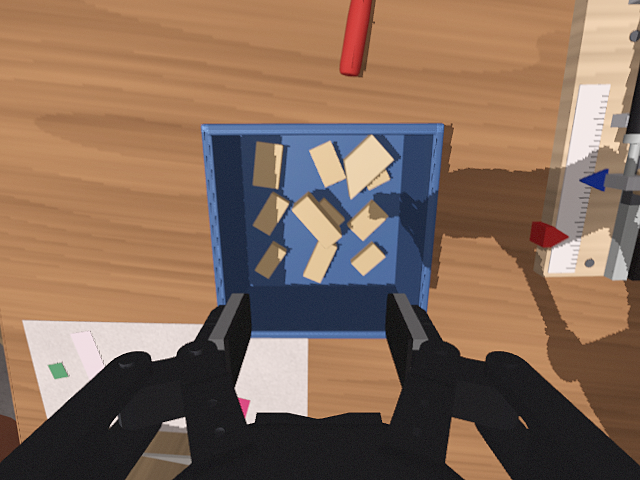

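Both offcuts are in the bin, A at (313,218) and B at (370,165). The bin hasn't moved and the bed is empty. Next I go to the handle with the fingers square to the bar.

>>> play_rows:
  plan:
    - [[0.6,0,0.015,0.001,-4],[0.6,0.002,0.05,0.002,-12],[0.6,0.005,0.09,0.004,-20],[0.6,0.008,0.13,0.005,-28],[0.6,0.01,0.17,0.007,-36],[0.6,0.013,0.21,0.008,-44],[0.6,0.014,0.25,0.01,-52],[0.6,0.014,0.29,0.012,-60],[0.6,0.014,0.33,0.013,-68],[0.6,0.014,0.37,0.014,-76],[0.6,0.014,0.4,0.015,-84],[0.6,0.014,0.409,0.016,-91]]

```text
clock: 12.5
position: [0.5296, -0.0275, 0.2022]
ee_rot: [0.538, 0.473, 0.528, -0.456]
contact_force: [0.2, 1.1, 0.2]
width: 0.0341
```

>>> play_rows:
  plan:
    - [[0.6,0.02,0,0,0],[0.6,0.03,0,0,0],[0.6,0.03,0,0,0],[0.6,0.03,0,0,0]]

```text
clock: 12.9
position: [0.5303, -0.0267, 0.1724]
ee_rot: [0.538, 0.473, 0.528, -0.456]
contact_force: [-0.1, -0.7, -0.4]
width: 0.0339
```

```bash
python3 - <<'E'
from h import *
im,d,s=grab('wrist','7')
go([.5275,-.025,.043],7.8)
E
```

```text
pos [ 0.5306 -0.0268  0.1728] x_tool [ 0.0268  0.0094 -0.9996] yawy 7.8707994863045965 q [-0.1913  0.2374  1.7117  0.0155  1.168  -0.3346] t 12.95 F [ 0.5947 -0.402  -0.4067] w 0.03438503109050435
shift [ 0.1297 -0.0065 -0.0014] turn [np.float64(0.07079948630459398), np.float64(-179.9292005136954)]
```

View pics/wrist7.png

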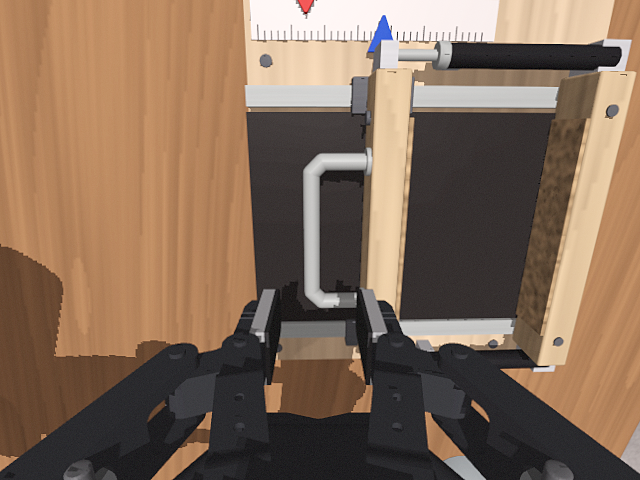

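The bar runs down column 312 between rows 170 and 295. The pointer tip is at (384,16) and the marker tip at (305,13).

```bash
python3 - <<'E'
from h import *
f=np.load('pics/wrist7.npz'); st={'ee_rot':f['q'],'position':f['pos']}; c=cam('wrist',st)
im=cv2.imread('pics/wrist7.png')
for r in (190,230,270): print(r, im[r,295:330].mean(1).astype(int))
H=onplane(c,[(311.5,175),(312,230),(313,290)],.06);print(H)
P=onplane(c,[(384,16)],.024)[0];M=onplane(c,[(305,13)],.023)[0]
w=np.radians(7.8);e=np.array([np.cos(w),np.sin(w)]);print(P,M,(P-M)[:2]@e)
cv2.imwrite('pics/w7z.png',cv2.resize(im[0:80,250:450],None,fx=4,fy=4,interpolation=cv2.INTER_CUBIC))
go([H[1][0],H[1][1],.043],7.8)
E
```

```text
190 [ 53  50  53  54  52  50  49  45 124 161 175 185 191 193 196 198 201 198
 195 190 183 175 167 155 105  40  53  54  57  52  53  53  57  54  57]
230 [ 51  50  49  46  50  49  46  40  66 140 170 180 188 193 196 197 199 198
 196 192 183 175 166 155 106  33  45  52  47  48  51  49  50  49  46]
270 [ 50  47  51  52  50  48  51  47  40 122 162 175 187 192 193 197 197 198
 195 192 185 175 166 157 108  35  46  46  48  52  48  49  53  45  49]
[[ 0.5219  0.0175  0.06  ]
 [ 0.5277 -0.0237  0.06  ]
 [ 0.5351 -0.0734  0.06  ]]
[0.5606 0.1356 0.024 ] [0.5027 0.1294 0.023 ] 0.05819015979598156
pos [ 0.5306 -0.0268  0.1728] x_tool [ 0.0268  0.0094 -0.9996] yawy 7.8707994863045965 q [-0.1913  0.2374  1.7117  0.0155  1.168  -0.3346] t 12.95 F [ 0.5947 -0.402  -0.4067] w 0.03438503109050435
shift [ 0.1297 -0.0061 -0.0027] turn [np.float64(0.07079948630459398), np.float64(-179.9292005136954)]
```

View pics/w7z.png

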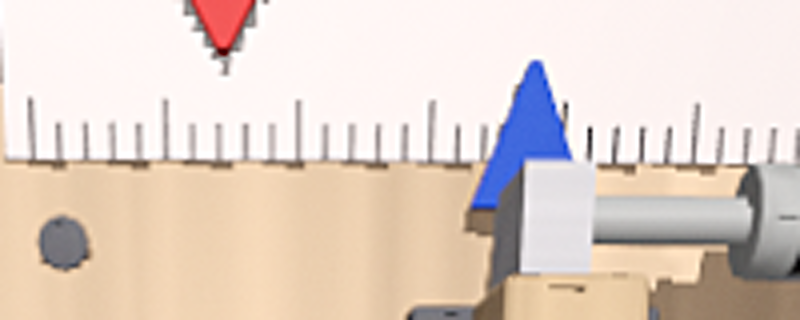

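>>> play_rows:
  plan:
    - [[0.6,0.03,-0.006,0,0],[0.6,0.06,-0.006,0,0],[0.6,0.09,-0.006,0,0],[0.6,0.115,-0.006,0,0],[0.6,0.128,-0.006,0,0],[0.6,0.13,-0.006,0,0],[0.6,0.13,-0.006,0,0],[1,0.13,-0.006,0,0],[1,0.13,-0.006,0,0],[1,0.13,-0.006,0,0],[1,0.13,-0.006,0,0],[1,0.13,-0.006,0,0]]
  grip_force: 60

```text
clock: 14.15
position: [0.5285, -0.0265, 0.044]
ee_rot: [0.539, 0.473, 0.528, -0.455]
contact_force: [-2.5, 0.2, 5.5]
width: 0.0102
```

```bash
python3 - <<'E'
from h import *
im,d,s=grab('wrist','8'); st=manip.get_state(); R=rot(st['ee_rot'])
w=np.radians(7.8); 
print(R.T@np.array([-np.cos(w),-np.sin(w),0])*.056, st['contact_force'],st['moment'])
go(st['position'],7.8)
E
```

```text
[-0.0016 -0.056  -0.0001] [-2.4493 -0.6316  5.6875] [-0.078   0.3894  0.0176]
pos [ 0.5285 -0.0265  0.0441] x_tool [ 0.0283  0.0089 -0.9996] yawy 7.87621630034201 q [-0.1915  0.3715  1.891   0.0188  0.853  -0.3412] t 14.2 F [-2.4493 -0.6316  5.6875] w 0.0100825783985248
shift [0. 0. 0.] turn [np.float64(0.07621630034201132), np.float64(-179.92378369965797)]
```

View pics/wrist8.png

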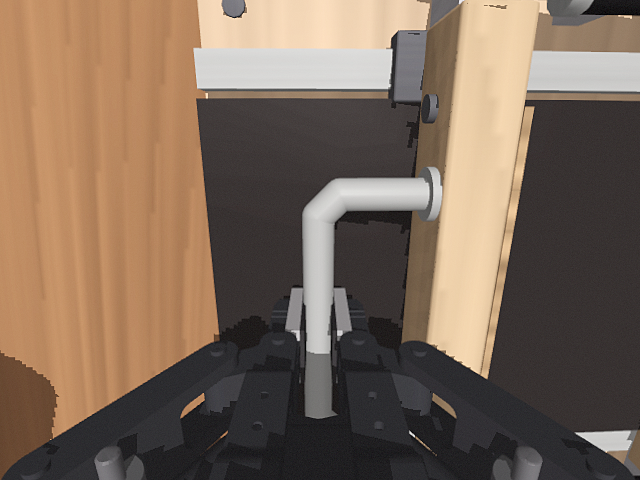

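The bar is between the pads, opening 10 mm. The pointer is out of the wrist's view now, so I'll judge the pull with the fixed cameras.

>>> play_rows:
  plan:
    - [[1,0,-0.005,0,0],[1,0,-0.012,0,0],[1,-0.0005,-0.02,0,0],[1,-0.001,-0.028,0,0],[1,-0.001,-0.036,0,0],[1,-0.0015,-0.043,0,0],[1,-0.0015,-0.049,0,0],[1,-0.0015,-0.053,0,0],[1,-0.0015,-0.055,0,0],[1,-0.0015,-0.055,0,0],[1,-0.0015,-0.055,0,0],[1,-0.0015,-0.055,0,0]]
  grip_force: 80

```text
clock: 15.4
position: [0.4781, -0.0335, 0.0442]
ee_rot: [0.54, 0.476, 0.525, -0.454]
contact_force: [8.8, 4.0, -11.3]
width: 0.0092
```

```bash
cat > chk.py <<'E'
from h import *
import sys
t=sys.argv[1]
go(manip.get_state()['position'],7.8)
for n,b in (('scene',(330,195,400,255)),('side',(270,285,370,360))):
    im,d,s=grab(n,t); a=im[b[1]:b[3],b[0]:b[2],::-1]
    cv2.imwrite(f'pics/{n}{t}z.png',cv2.resize(a,None,fx=8,fy=8,interpolation=cv2.INTER_CUBIC))
E
python3 chk.py 9
```

```text
pos [ 0.4781 -0.0335  0.0442] x_tool [ 0.0369  0.0099 -0.9993] yawy 7.77403630523149 q [-0.2292  0.3076  2.0029  0.0251  0.7975 -0.3822] t 15.4 F [  8.8471   4.0067 -11.2537] w 0.009238455794731502
shift [0. 0. 0.] turn [np.float64(-0.025963694768506684), np.float64(179.9740363052315)]
```

View pics/scene9z.png

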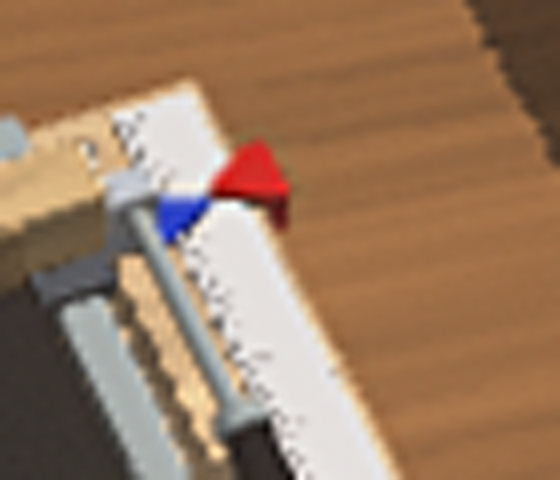

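View pics/side9z.png

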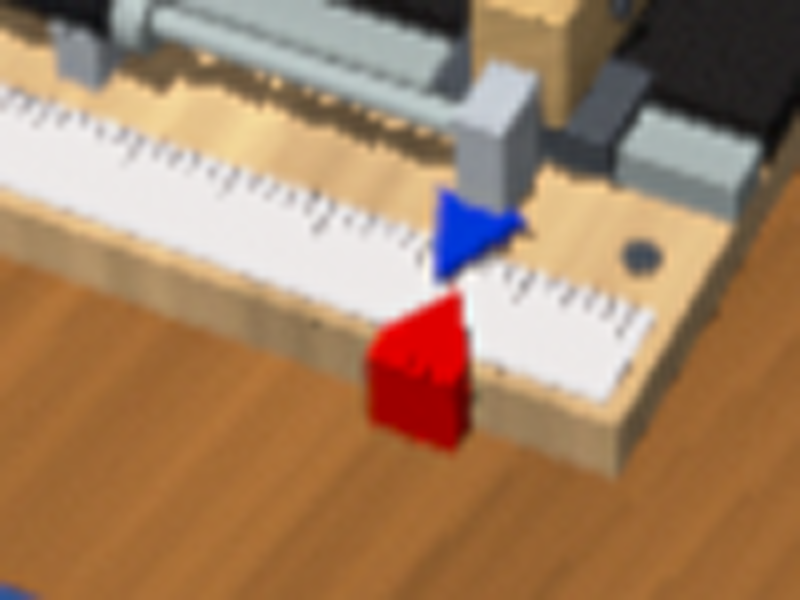

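View pics/side9.png

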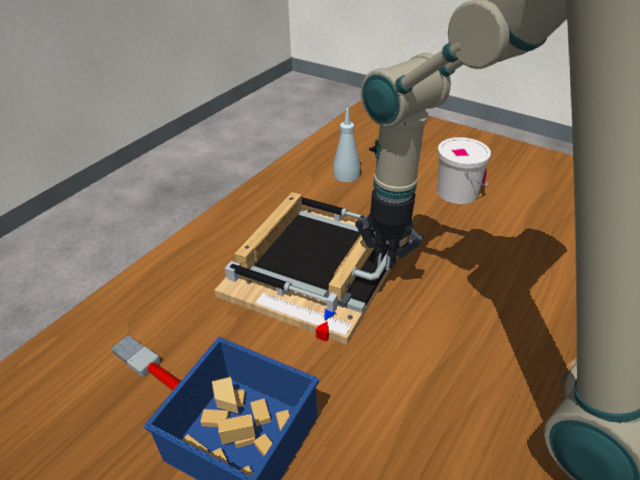

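```bash
cat > tip.py <<'E'
from h import *
w=np.radians(7.8);e=np.array([np.cos(w),np.sin(w)])
def gap(n,b,m,off,quiet=False):
    c=cam(n);f=lambda p:[(off[0]+(p[0]+.5)/8-.5,off[1]+(p[1]+.5)/8-.5)]
    B=onplane(c,f(b),.024)[0];M=onplane(c,f(m),.023)[0];print(n,'ptr',B[:2],'mark',M[:2],'gap',(B-M)[:2]@e,'lateral',(M-B)[:2]@[-e[1],e[0]])
E
python3 - <<'E'
from tip import *
gap('scene',(213,200),(210,193),(330,195)); gap('side',(440,284),(461,290),(270,285))
E
```

```text
scene ptr [0.5072 0.1308] mark [0.5037 0.1308] gap 0.0034871366302459687 lateral 0.0004920476176080567
side ptr [0.5067 0.1305] mark [0.5023 0.1287] gap 0.0046154322082602615 lateral -0.0011898058773533652
```

>>> play_rows:
  plan:
    - [[1,0,-0.004,0,0],[1,0,-0.006,0,0],[1,0,-0.008,0,0],[1,0,-0.008,0,0],[1,0,-0.008,0,0],[1,0,-0.008,0,0]]

```text
clock: 16.1
position: [0.4745, -0.0341, 0.0443]
ee_rot: [0.542, 0.479, 0.522, -0.452]
contact_force: [9.8, 4.6, -11.6]
width: 0.0093
```

```bash
python3 chk.py 10
```

```text
pos [ 0.4745 -0.0341  0.0443] x_tool [ 0.0458  0.0108 -0.9989] yawy 7.662843416578768 q [-0.2345  0.2995  2.017   0.03    0.7832 -0.3892] t 16.1 F [  9.8272   4.5779 -11.5817] w 0.009347104447283571
shift [0. 0. 0.] turn [np.float64(-0.1371565834212305), np.float64(179.86284341657876)]
```

View pics/scene10z.png

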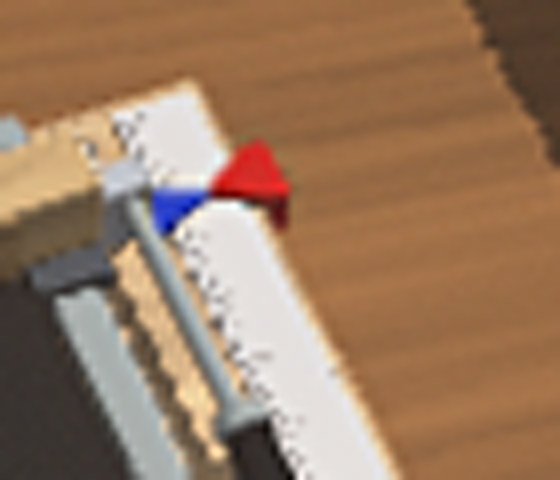

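View pics/side10z.png

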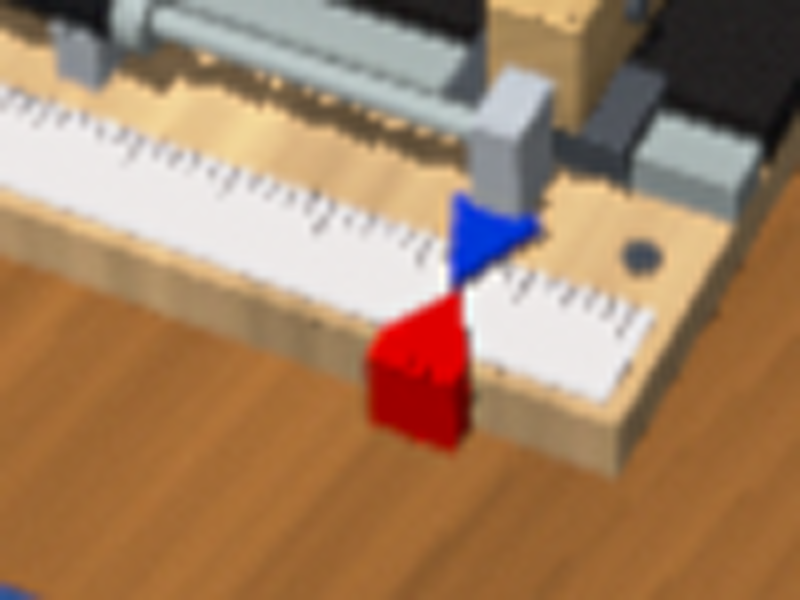

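```bash
cat > tip2.py <<'E'
from tip import *
import sys
def tri_apex(sig,lev,toward):
    m=(sig>lev).astype(np.uint8);k,_=cv2.findContours(m,0,1);k=max(k,key=cv2.contourArea)
    _,t=cv2.minEnclosingTriangle(k);return t.reshape(3,2),cv2.contourArea(k)
for n,b in (('scene',(330,195,400,255)),('side',(270,285,370,360))):
    im=cv2.imread(f'pics/{n}{sys.argv[1]}.png').astype(np.float32)[b[1]:b[3],b[0]:b[2]]
    z=cv2.resize(im,None,fx=8,fy=8,interpolation=cv2.INTER_LINEAR)
    bl=z[...,0]-z[...,2]; rd=z[...,2]-z[...,0]-0.0*z[...,1]; rd=z[...,2]-np.maximum(z[...,0],z[...,1])
    pk=np.percentile(bl,99.8); pr=np.percentile(rd,99.5)
    tb,_=tri_apex(bl,pk*.5,0); tr,_=tri_apex(rd,pr*.62,0)
    print(n,'blue',tb.tolist(),'red',tr.tolist())
    v=np.clip(z,0,255).astype(np.uint8)
    for t,cc in((tb,(255,255,0)),(tr,(0,255,255))): cv2.polylines(v,[np.int32(t)],True,cc,1)
    cv2.imwrite(f'pics/{n}{sys.argv[1]}t.png',v[100:460,60:620])
E
python3 tip2.py 10
```

```text
scene blue [[153.0, 243.23077392578125], [215.90908813476562, 190.0], [153.0, 190.0]] red [[205.26243591308594, 191.80543518066406], [296.32440185546875, 199.72386169433594], [256.95001220703125, 125.3499984741211]]
side blue [[547.3782348632812, 222.4145050048828], [457.51220703125, 197.30487060546875], [447.5097961425781, 288.99346923828125]] red [[446.8450622558594, 476.07745361328125], [477.0986022949219, 281.9507141113281], [313.1549377441406, 363.92254638671875]]
```

View pics/side10t.png

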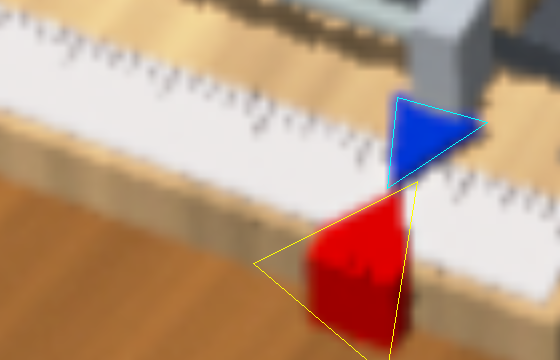

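View pics/scene10t.png

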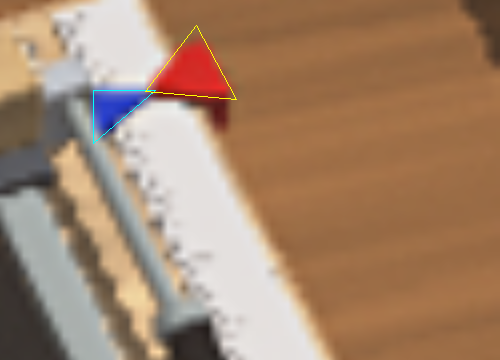

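```bash
cat > apex.py <<'E'
from tip import *
def cross(v,i0,dirn,thr):
    i=i0
    while 0<=i+dirn<len(v) and v[i+dirn]<thr: i+=dirn
    a,b=v[i],v[i+dirn]; return i+dirn*(thr-a)/(b-a)
def edges(chan,lines,seed,axis,thr=115):
    lo=[];hi=[]
    for l in lines:
        v=chan[l,:] if axis==0 else chan[:,l]
        w=v[seed-8:seed+9]; i0=seed-8+int(np.argmin(w))
        lo.append(cross(v,i0,-1,thr));hi.append(cross(v,i0,1,thr))
    return np.array(lo),np.array(hi)
def apex(lines,lo,hi):
    a=np.polyfit(lines,lo,1);b=np.polyfit(lines,hi,1)
    l=(b[1]-a[1])/(a[0]-b[0]);return l,np.polyval(a,l)
E
python3 - <<'E'
import cv2,numpy as np
np.set_printoptions(linewidth=200)
s=cv2.imread('pics/side10.png');print('sideR');print(s[306:334,314:342,2]);print('sideG');print(s[318:334,312:334,1])
c=cv2.imread('pics/scene10.png');print('sceneR');print(c[213:230,344:362,2]);print('sceneG');print(c[210:224,352:370,1])
E
```

```text
sideR
[[224 225 223 220 213 211 218 226 228 231 230 229 226 168 145 139 140 139 139 139 121  89  85  83  86 109 147 107]
 [224 223 221 216 211 215 221 226 230 230 228 227 228 226 196 149 139 140 140 141 126  92  84  83 101 161 226 176]
 [223 221 216 212 212 218 224 228 229 228 226 225 220 207 197 153 141 139 140 140 128  92  83  93 157 228 235 232]
 [221 217 212 210 215 221 226 228 226 225 226 225 175 107 133 142 141 142 142 140 129  93  82 107 203 232 232 233]
 [216 215 210 212 219 225 227 226 226 225 225 227 147  49  53 117 127 133 141 142 128  93  85 105 168 227 231 232]
 [214 221 199 214 223 227 227 225 224 223 226 227 146  51   0  30  54  93 122 126 118  82  84 139 224 232 232 232]
 [229 227 182 215 222 222 228 225 222 224 225 228 141  49   0   0   0  16  32  49  65  30  52 154 229 232 232 232]
 [232 212 211 231 209 215 230 218 225 225 219 226 121  25   0   0   0   0   0   0   0   0  18 103 202 231 233 231]
 [236 221 233 236 222 232 224 196 228 221 211 222 113  22   0   0   0   0   0   0   0  15  57 112 170 228 232 230]
 [237 236 237 237 237 235 206 230 227 186 231 217 108  26  
[... 5230 characters left out ...]
107 116 113 112 112 112]
 [224 224 225 227 235 224 132  48  39  44  43  38  81 111 115 112 113 113]
 [221 226 226 232 219 137  54  36  42  43  47  41  45  91 112 114 113 113]
 [235 236 237 246 165  59  32  43  44  45  43  44  39  72 108 113 108 107]
 [184 184 184 184  94  25  31  39  43  45  46  44  44  45  85 105 106 104]
 [ 92  89  85  80  50  25  25  16  21  26  36  38  38  31  95 107 106 105]
 [ 60  54  40 145 215 226 228 233 143  66  50  36  32  29 103 112 107 108]
 [ 54  49 200 232 234 234 234 238 231 206 181  88  21  36 103 111 106 104]
 [105 206 238 232 227 226 226 227 231 236 199 114  39  32 102 110 110 111]
 [212 210 227 228 226 224 223 225 226 230 213 174  78  63 110 116 115 116]]
```

```bash
python3 - <<'E'
from tip import *
def g(n,b,m):
    c=cam(n);B=onplane(c,[b],.024)[0];M=onplane(c,[m],.023)[0];print(n,B,M,'gap mm',1e3*(B-M)[:2]@e,'lat',1e3*(M-B)[:2]@[-e[1],e[0]])
    X=np.array([B,B+[.001*e[0],.001*e[1],0],B+[-.001*e[1],.001*e[0],0]]);p=proj(c,X);print('px/mm x',p[1]-p[0],'y',p[2]-p[0])
g('side',(326.2,321.0),(327.0,320.7)); g('scene',(356.3,218.6),(355.0,218.7))
E
```

```text
side [0.503  0.1307 0.024 ] [0.5027 0.1286 0.023 ] gap mm 0.5790788445748304 lat -2.044639411066204
px/mm x [-0.5046 -0.1796] y [-0.2453  0.3824]
scene [0.5044 0.1319 0.024 ] [0.5033 0.1287 0.023 ] gap mm 1.5433530610570398 lat -2.9875379215246856
px/mm x [0.1505 0.2952] y [ 0.35  -0.115]
```

```bash
python3 - <<'E'
import cv2,numpy as np
a=cv2.imread('pics/wrist7.png')[0:40,285:405]; b=cv2.imread('pics/wrist6.png')[160:250,525:615]; c=cv2.imread('pics/wrist1.png')[115:180,70:160]
f=lambda i,s:cv2.resize(i,None,fx=s,fy=s,interpolation=cv2.INTER_NEAREST)
A=f(a,6);B=f(b,4);C=f(c,4)
o=np.zeros((240+360,720,3),np.uint8);o[:240,:720]=A;o[240:600,:360]=B;o[240:500,360:720]=C
cv2.imwrite('pics/cmp.png',o)
E
```

```text
(no output)
```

View pics/cmp.png

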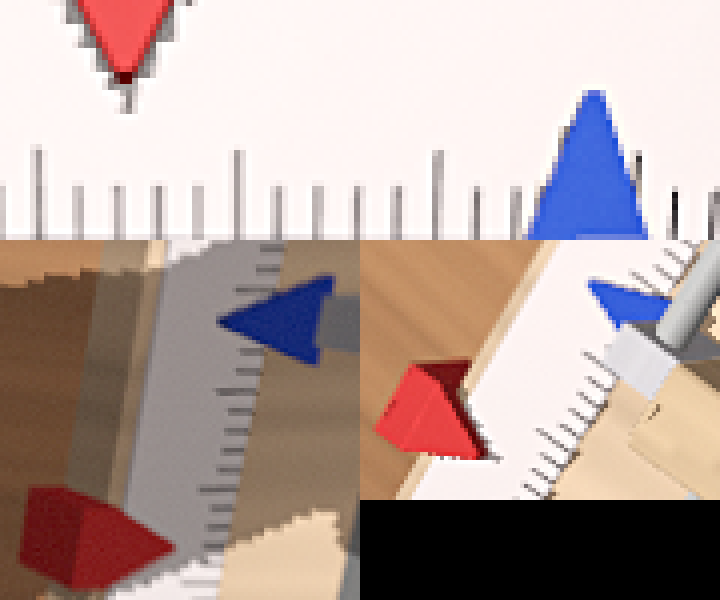

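```bash
python3 - <<'E'
from tip import *
for n,b,m in (('7',(383.6,15.2),(305.5,12.6)),('6',(579.4,180.4),(568.7,236.7)),('1',(127.4,125.9),(101,169.4))):
    f=np.load(f'pics/wrist{n}.npz'); st={'ee_rot':f['q'],'position':f['pos']}; c=cam('wrist',st)
    B=onplane(c,[b],.024)[0];M=onplane(c,[m],.023)[0];print(n,B,M,1e3*(B-M)[:2]@e,1e3*(M-B)[:2]@[-e[1],e[0]])
    X=np.array([B,B+[.01*e[0],.01*e[1],0]]);p=proj(c,X);print((p[1]-p[0])/10)
# tick pitch on wrist7
f=np.load('pics/wrist7.npz'); c=cam('wrist',{'ee_rot':f['q'],'position':f['pos']})
T=onplane(c,[(285+38.5/6-.5,28),(285+437.5/6-.5,28)],.021);print('2 majors',np.linalg.norm(T[0]-T[1])*1e3)
d=np.load('pics/wrist7.npz')['d'];print(d[10,340],d[20,380]); K,D,R,t=c; print((R@B+t)[2])
E
```

```text
7 [0.5602 0.1361 0.024 ] [0.503  0.1297 0.023 ] 57.499334562609725 1.4235247733381933
[1.3468 0.0174]
6 [0.56   0.1362 0.024 ] [0.5031 0.128  0.023 ] 57.454433304392104 -0.4364326873876664
[ 0.1899 -1.0382]
1 [0.5587 0.1357 0.024 ] [0.5027 0.1289 0.023 ] 56.33748507384743 0.8383161336559215
[ 0.4887 -0.8183]
2 majors 49.77340885816698
0.25745347 0.2553126
0.2565762612569377
```

```bash
python3 - <<'E'
import cv2,numpy as np
f=lambda i,s:cv2.resize(i,None,fx=s,fy=s,interpolation=cv2.INTER_NEAREST)
a=cv2.imread('pics/side0.png')[295:345,290:340];b=cv2.imread('pics/side10.png')[295:345,290:340]
c=cv2.imread('pics/scene0.png')[205:250,335:385];d=cv2.imread('pics/scene10.png')[205:250,335:385]
o=np.zeros((600,800,3),np.uint8)
o[:300,:300]=f(a,6);o[:300,400:700]=f(b,6);o[310:580,:300]=f(c,6);o[310:580,400:700]=f(d,6)
cv2.imwrite('pics/cmp2.png',o)
E
```

```text
(no output)
```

View pics/cmp2.png

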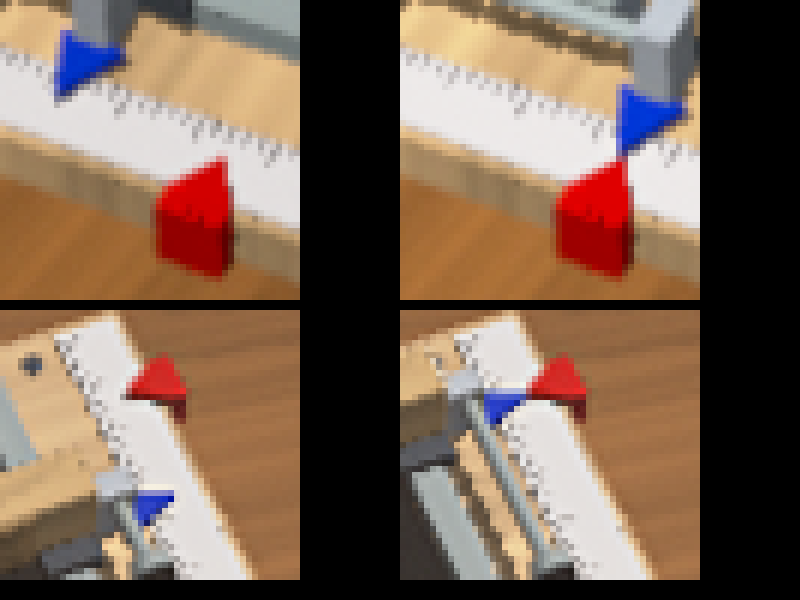

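Wrist views put the home gap at about 57.2 mm, against about 54.6 mm pulled so far. The fixed cameras show about 1.5 mm still to go. I'll pull about 2 mm more.

>>> play_rows:
  plan:
    - [[1,0,-0.003,0,0],[1,0,-0.005,0,0],[1,0,-0.0065,0,0],[1,0,-0.0065,0,0],[1,0,-0.0065,0,0],[1,0,-0.0065,0,0]]

```text
clock: 16.8
position: [0.4724, -0.0344, 0.0443]
ee_rot: [0.543, 0.482, 0.52, -0.45]
contact_force: [10.2, 5.4, -12.1]
width: 0.009
```

```bash
python3 chk.py 11; python3 - <<'E'
import cv2,numpy as np
f=lambda i,s:cv2.resize(i,None,fx=s,fy=s,interpolation=cv2.INTER_NEAREST)
b=cv2.imread('pics/side11.png')[300:340,305:345]
d=cv2.imread('pics/scene11.png')[205:235,340:380]
o=np.zeros((400,800,3),np.uint8)
o[:400,:400]=f(b,10);o[:300,400:800]=f(d,10)
cv2.imwrite('pics/cmp3.png',o)
E
```

```text
pos [ 0.4724 -0.0344  0.0443] x_tool [ 0.0546  0.0118 -0.9984] yawy 7.556618683774508 q [-0.2387  0.2934  2.0281  0.0351  0.7702 -0.3952] t 16.8 F [ 10.1964   5.3917 -12.1243] w 0.008977724802020949
shift [0. 0. 0.] turn [np.float64(-0.24338131622549497), np.float64(179.7566186837745)]
```

View pics/cmp3.png

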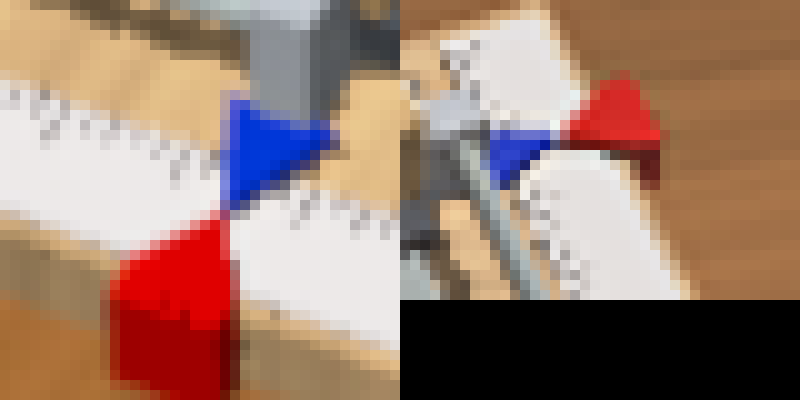

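```bash
python3 - <<'E'
from h import *
for i in range(4): grab('scene','12')
s=manip.get_state();print(s['clock'],s['position'],s['contact_force'],s['width'],abs(s['qd']).max())
a=cv2.imread('pics/scene0.png');b=cv2.imread('pics/scene12.png')
c=cam('scene')
for im in(a,b):
    h=cv2.cvtColor(im,cv2.COLOR_BGR2HSV);m=cv2.inRange(h,(105,100,30),(125,255,255));k,_=cv2.findContours(m,0,2);k=max(k,key=cv2.contourArea);print(cv2.boundingRect(k))
E
```

```text
17.1 [ 0.4724 -0.0344  0.0443] [ 10.0371   5.0783 -11.2515] 0.009310900008778501 0.000764665736595329
(406, 146, 94, 71)
(406, 146, 94, 71)
```

View pics/scene12.png

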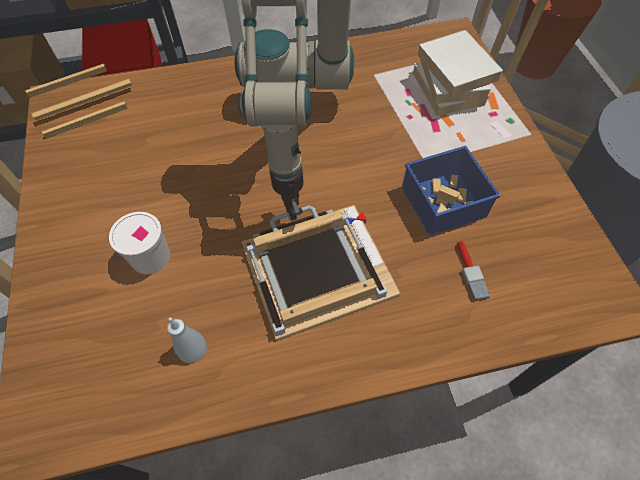

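The bed is empty and both offcuts lie in the bin at (447,190). The bin, pail, bottle and brush are where they were. The pointer and marker tips meet at (356,219), and the arm is steady on the handle.

```bash
python3 -c "
from rig import manip
print(manip.sign_off())"
```

```text
the job is handed in; nothing more can be done
None
```

Both offcuts are in the scrap bin, and the gripper is holding the jaw at the red mark. I handed the job in at 17.1 s with the arm steady and still gripping the handle.

- **Jaw position:** the last check put the pointer about 0.2 mm past the mark from the side camera and 0.7 mm short of it from the scene camera. The arm pulled the jaw about 57 mm, against 57.2 mm wanted.
- **Disagreement:** before pulling, the views gave the distance to the mark as anything from about 55.5 to 57.5 mm. The picture clearest to read gave 57.5 mm. Count the final alignment as good to about 1 mm.
- **Holding force:** the tool reads about 11 N along the bench, which is the spring pull, and about 11 N of upward pull on the handle. The tool is also tilted about 3°. It did not drift over the last 0.3 s.
- **Everything else:** the bin's outline is identical to the first picture. The pail, bottle and brush look unmoved, and the bed is clear.

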